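Fit the feed roller in the bench labeller

TASK

Take the rubber feed roller from the wooden stand by its knob and bring it in under the labeller's top bridge, with its stem through the open slot, over the drive hub. Push its shaft into the hub, turning it until the key slips into the keyway, then push it fully home against the spring and finish still gripping the knob and pressing it down, so that I can tighten the set screw. Leave the other roller, the bottles and the hex key where they are.

Things in the scene. Friction and masses are not known exactly. Their poses are not given: they have to be found in the camera images.
- feed_roller: Loose feed roller, upright in one of the stand's two holes: 188 mm long, 0.4-0.5 kg. Origin at the lower tip of its shaft, z up its axis. From the tip up: steel shaft 20 mm dia. to 30 mm (tip chamfered 3 mm); black rubber roller with aluminium end discs, 48 mm dia., 30-90 mm; bare stem 14 mm dia., 90-152 mm; round knob 152-188 mm.
- roller_knob (a point): On the feed roller's axis, 172 mm above the shaft tip: the height to grip. The knurled aluminium knob is round, 32 mm dia., 36 mm tall; a dark index line on its top points to the key side.
- roller_key (a point): Centre of the outer face of the shaft's one key, 16 mm from the axis on the roller's own -x side. Key 8 mm wide, standing out 6 mm from the shaft, from 12 to 28 mm above the shaft tip. At the start it points towards the robot's side (world -x) within 45 degrees.
- roller_shoulder (a point): On the feed roller's axis at its shoulder (underside of the 48 mm roller), 30 mm above the shaft tip. It lies on the hub's top face when the roller is fully home.
- guide_roller: Second loose roller, in the stand's other hole: slim bare steel, 22 mm dia. between two thin 48 mm discs, 114 mm long, no knob. Not needed, to be left alone. Which roller stands in which hole varies. Origin at the tip of its shaft, z up.
- stand: Fixed plywood stand 90 x 210 x 40 mm high with two upright 37 mm holes on its own y axis, 52 mm either side of its centre. The rollers' shoulders rest on its top, their 30 mm shafts hang freely in the holes. Origin at the centre of its underside.
- labeller: Fixed bench labelling machine: deck 305 x 330 mm, its top 80 mm above the bench, reaching 65 mm in front of the hub axis. Origin on the drive hub's axis at bench height; own -x is its front, turned to the robot's side (yaw within 15 degrees). A nip roller (18 mm radius) stands 56 mm to the left of and 30 mm behind the hub axis; nothing near the hub stands higher than the bridge.
- slot_mouth (a point): Middle of the flared front mouth of the slot in the steel top bridge over the hub, 45 mm in front of the hub axis. Bridge plate 50 mm wide, underside 194 mm and top 200 mm above the bench, column 50 mm behind the hub axis. Slot 20 mm wide, along the machine's x, closed 11 mm behind the hub axis. Only the stem fits it: the roller goes in from the front, under the plate.
- hub_face (a point): Centre of the hub's flat top face, 90 mm above the bench; axes as the machine's. Steel hub 55 mm dia., bore 22 mm. Its one keyway, 10 mm wide, reaches 18 mm from the axis and runs full depth; it points to the slot's mouth (machine -x) or up to 0.75 rad to either side. This angle is not given (this point does not turn with the hub): turn the shaft until the key drops in.
- spring_cup (a point): Where the shaft tip meets the spring cup in the bore, on the hub axis, 22 mm below the hub's face. The shaft goes in 12 mm before its key meets the hub's face, 10 mm more to the cup, then 8 mm against the spring (7 N rising to 11 N, more than the roller's weight) until the shoulder stops on the face. The hub's motor brake holds it from turning (slips above 1.5 N m).
- bottle_a: Corked amber bottle, 72 mm diameter, 204 mm tall, standing on the bench; to be left alone. Origin at the centre of its base.
- bottle_b: A second bottle like the first; to be left alone. Origin at the centre of its base.
- hex_key: T-handled hex key lying flat on the bench: black grip 85 mm long, 22 mm thick, steel blade 120 mm; to be left alone. Origin under the middle of the grip.
Not all that is in view belongs to the job. What is meant by the feed_roller is not pink, purple or yellow, and is the smaller of those in its own colour.

How it is judged:
By the outcome, as a careful person would: the job done as asked, in the order asked, and still so for the second after the job is handed in, while the arm keeps its last pose, push and grip.
It also fails if it takes over 72 s, if anything falls off the work surface, if the arm or the gripper's body presses on something with over 40 N, if the wrist force passes 120 N, or if a joint passes its speed limit or range.

ROBOT

A 6-joint arm with a two-finger parallel gripper is mounted at the origin on the work surface. World frame = base frame: x ahead of the robot, y to its left, z up, the work surface at z = 0. Lengths are in m, angles in rad, forces in N, time in s.
With the tool pointing down it reaches from about 0.375 to 0.9 m from the base axis. Payload 3.1 kg.
Tool frame: the origin (TCP) lies between the finger pads; the fingertips stand 22 mm ahead of it and the grasp point (between the pads) lies 3 mm ahead of it; z points along the fingers, y is the line along which they close (so a half turn about z gives the same grasp; the last joint's range is limited). The gripper opens to 87 mm and grips with 3 to 60 N. Pads are 19 mm wide; open, the fingers measure 117 mm over their backs; the gripper's body (75 mm by 190 mm) begins 51 mm behind the grasp point.
Start: joints at [-1.52, 0.527, 1.433, -0, 1.181, -0.178], TCP at [0.142, -0.609, 0.245] pointing down, gripper open.
Joint ranges: [-3.08, 3.08], [-0.75, 2.2], [0.22, 2.44], [-1.43, 4.57], [0, 2.65], [-2.85, 2.85]. Speed limits (rad/s): [2.79, 2.79, 3.14, 3.14, 3.14, 3.14].

INTERFACE

Orientations are given as a unit quaternion [x, y, z, w].
In Python, from rig import get_obs, camera, get_calibration, hand_in, cut_out gives the robot as it stands.
- The arm moves only by the shell command python3 -m inch 'ROWS' [OPENING] [FORCE]. ROWS is JSON, one flat list of numbers, 6 for each row, row after row: the shift along the tool's x, y, z scaled (see below), then the turn, a rotation vector about the tool's x, y, z scaled (see below). A call has 1 to 20 rows; each row is the pose to reach, as a shift and turn from the pose commanded when the call began, along the tool's axes at that moment; what a row does not reach only later rows make up. The controller multiplies each number of a shift by 0.08 m and each number of a turn by 90 degrees. A row lasts 1/12 s, in which the tool goes at most 41.7 mm and 7.16 degrees, less where a joint would pass 70% of its speed; a pose out of reach is approached as far as the arm can. A call with a number of a shift or a turn outside -1 to 1 is refused whole. A call with a gripper value outside its range is refused whole. OPENING is the finger opening in mm, from 0 to 87, set as the call begins (- or left out, the last holds). The fingers move at their own pace and stop on an object; FORCE is the grip in N (left out, the last holds). Time passes only in rows, so rows that repeat a pose let the fingers close. It gives the time, the measured TCP pose, the force, the opening and the grip force at its end, in the units of the state.
- get_obs(): the state, without advancing time (a new reading comes with each control period).
- camera(name): name is "side" or "top" or "wrist"; returns the picture (420x560x3 uint8, red, green, blue); there is no depth.
- get_calibration(name): a dict with "vertical_fov" (degrees; the focal length in pixels is half the picture's height over the tangent of half this angle, whatever the lens; pixels are square), "cx", "cy" (the principal point, pixels), "T" (4x4, takes a point from camera to world coordinates). Camera axes: x right, y down, z forward; pixel columns grow to the right and rows downward; lengths in m; the calibration is good to about 2 mm. A picture is of the moment at which its call begins: read the wrist's pose just before it. get_calibration takes no time and is no camera call; for the wrist camera it gives the pose at the moment of the call.
- hand_in(): hands the job in; it is judged then, once.
Trained networks look in the newest picture that a camera, given by its name, has taken for a name from the list of things; names that differ only in an ending like _2 or _b are one class to them, and where a whole thing is asked for, a point or a joint stands for the part that bears it (a point fixed in the world has none). Each returns a list of dicts, best first, with "conf" (0 to 1); they miss things now and then, are a little off and sometimes report something else, mostly with a low value. They report only what shows in the picture. A call takes as long as a camera call. They do not tell look-alikes from the thing itself.
- cut_out(camera, thing): "region" (420x560 bool, what is visible of it) and "bbox" ([left, top, right, bottom] in pixels, round what is visible of it).
The state is a dict: "time": time; "q": joint angles; "joint_velocities": joint speeds; "joint_torque": joint torques, N m; "position": TCP position; "tool_rot": TCP orientation; "ft_force": force on the tool from outside, world axes, zero at the start; "moment": the same for the moment, N m; "grip_width": finger opening in m; "grip_force": force on a finger pad.
Only numpy, scipy, OpenCV 4.12 (cv2) and the standard library are available. Lean on these libraries where they do the work, as an engineer would, in place of code of your own. Each camera call takes 0.05 s, during which the arm holds its last target. There are 200 camera calls.

## Working session

There is one attempt and no reset: what is moved stays moved. The work goes in short steps, Python scripts to look and compute and a shell command to move; the robot and the scene stay as the last step left them, time stands still between calls to the robot, and variables do not carry over. Pictures are saved under pics/ and viewed, at most 10 in all, crops included, and the job is handed in when it is done.

```bash
mkdir -p pics; cat > h.py <<'E'
import numpy as np, cv2
from rig import *
from scipy.spatial.transform import Rotation as R
def cal(n):
    c=get_calibration(n); f=210/np.tan(np.radians(c["vertical_fov"])/2); return f,c["cx"],c["cy"],np.array(c["T"])
def ray(n,uv,c=None):
    f,cx,cy,T=c or cal(n); d=T[:3,:3]@np.array([(uv[0]-cx)/f,(uv[1]-cy)/f,1]); return T[:3,3],d
def onz(n,uv,z,c=None):
    o,d=ray(n,uv,c); return o+d*(z-o[2])/d[2]
def proj(n,p,c=None):
    f,cx,cy,T=c or cal(n); q=T[:3,:3].T@(np.array(p)-T[:3,3]); return np.array([f*q[0]/q[2]+cx,f*q[1]/q[2]+cy])
def save(n,im): cv2.imwrite("pics/"+n+".png",im[:,:,::-1])
E
python3 - <<'E'
from h import *
o=get_obs(); print(o["position"],o["tool_rot"],o["time"],o["ft_force"])
ims=[]
for n in ("top","side"):
    im=camera(n); ims.append(im); f,cx,cy,T=cal(n); print(n,f,cx,cy,T[:3,3].round(3),T[:3,2].round(2))
    for t in ("feed_roller","guide_roller","stand","labeller","bottle_a","hex_key","roller_knob","slot_mouth","hub_face"):
        try: print(t,[(round(d["conf"],2),[int(x) for x in d["bbox"]]) for d in cut_out(n,t)])
        except Exception as e: print(t,e)
    save(n,im)
E
```

```text
[ 0.14174076 -0.6080136   0.24357436] [ 9.93461105e-01  1.14165995e-01  6.28509908e-05 -1.07409188e-03] 0.0 [-0.42554849  1.0819355   0.22482754]
top 411.09790822583 282.9538921238929 210.24307667498744 [0.453 0.184 0.926] [ 0.11  0.   -0.99]
feed_roller [(0.9, [216, 169, 259, 212]), (0.87, [62, 224, 141, 257]), (0.86, [119, 260, 168, 282]), (0.79, [184, 241, 222, 268]), (0.72, [211, 291, 241, 322])]
guide_roller [(0.91, [245, 241, 273, 264])]
stand [(0.58, [186, 228, 287, 278]), (0.57, [342, 71, 538, 244])]
labeller [(0.75, [344, 70, 540, 247])]
bottle_a [(0.79, [145, 145, 201, 193]), (0.57, [257, 115, 288, 164])]
hex_key [(0.8, [329, 225, 372, 282])]
roller_knob [(0.91, [187, 242, 224, 265]), (0.76, [214, 292, 242, 317]), (0.7, [123, 258, 169, 283]), (0.62, [60, 223, 138, 258]), (0.58, [214, 168, 253, 212])]
slot_mouth [(0.7, [343, 69, 538, 243])]
hub_face [(0.69, [348, 68, 541, 248])]
side 389.1875611863996 279.9675841078276 215.11355595777565 [ 0.418 -0.3    0.761] [ 0.15  0.6  -0.78]
feed_roller [(0.98, [169, 170, 204, 237]), (0.96, [192, 121, 221, 182]), (0.8, [214, 148, 240, 207]), (0.68, [207, 69, 236, 160]), (0.62, [272, 137, 302, 219])]
guide_roller [(0.83, [225, 203, 250, 243]), (0.39, [215, 148, 239, 204])]
stand [(0.77, [208, 181, 268, 265])]
labeller [(0.88, [270, 249, 541, 419])]
bottle_a [(0.98, [321, 168, 357, 241]), (0.93, [276, 110, 303, 179])]
hex_key [(0.95, [221, 300, 282, 340])]
roller_knob [(0.92, [170, 170, 201, 232]), (0.82, [212, 147, 238, 210]), (0.79, [272, 135, 298, 222]), (0.63, [197, 116, 222, 178]), (0.61, [207, 74, 242, 159])]
slot_mouth []
hub_face [(0.9, [271, 250, 539, 418])]
```

```bash
python3 - <<'E'
import cv2,numpy as np
a=cv2.imread("pics/top.png");b=cv2.imread("pics/side.png")
cv2.imwrite("pics/ta.png",cv2.resize(a,(800,600),interpolation=cv2.INTER_CUBIC))
cv2.imwrite("pics/sa.png",cv2.resize(b,(800,600),interpolation=cv2.INTER_CUBIC))
E
```

```text
(no output)
```

View pics/ta.png

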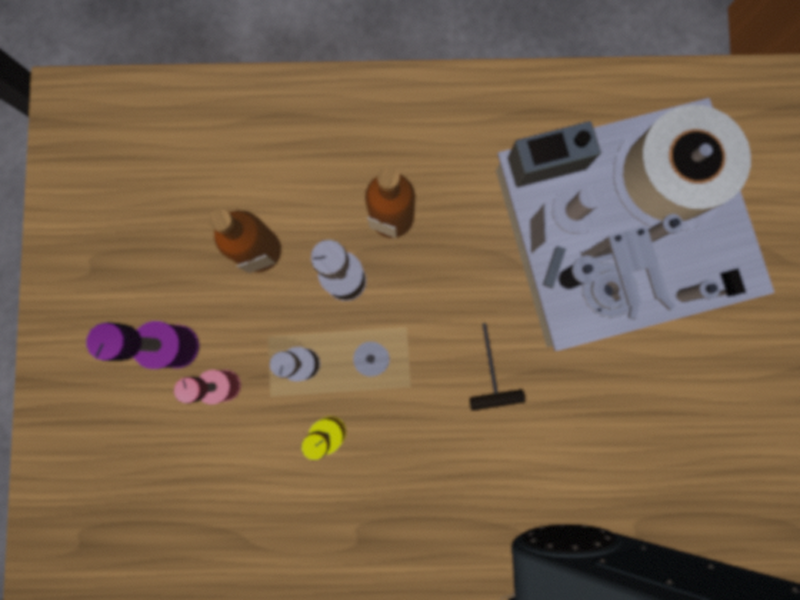

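View pics/sa.png

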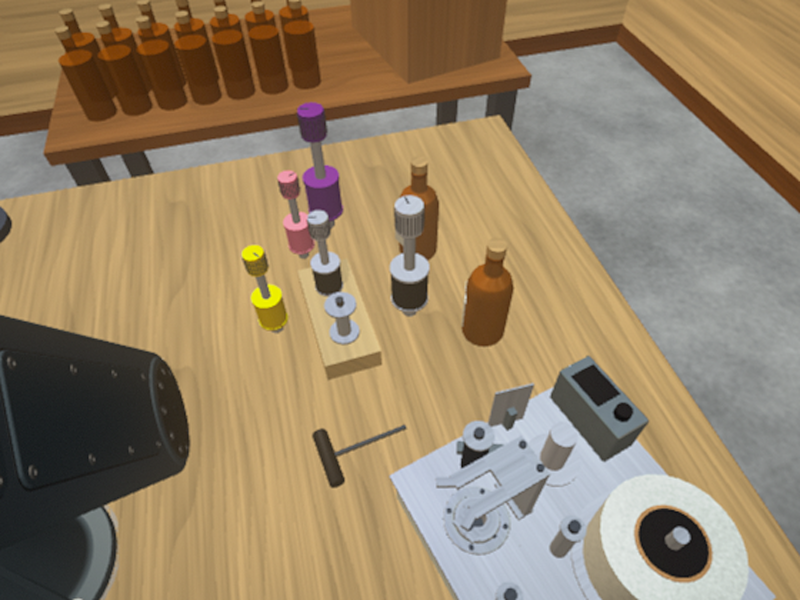

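Candidates for feed_roller: grey/black in the stand (top ~(203,254), side ~(226,178)); a bigger grey/black on the bench (top ~(237,190), side ~(287,178)); pink, purple and yellow ones are excluded. The one in the stand is the smaller grey one and it's in the stand, so it fits. I'll confirm in one enlarged crop, which also shows the labeller.

```bash
python3 - <<'E'
import cv2,numpy as np
a=cv2.imread("pics/top.png");b=cv2.imread("pics/side.png")
c=lambda im,x,y,w,h,W,H:cv2.resize(im[y:y+h,x:x+w],(W,H),interpolation=cv2.INTER_CUBIC)
L=np.vstack([c(a,180,160,100,120,250,300),c(b,200,120,100,120,250,300)])
Rr=np.vstack([c(a,365,130,165,90,550,300),c(b,290,270,165,90,550,300)])
cv2.imwrite("pics/comp.png",np.hstack([L,Rr]))
E
```

```text
(no output)
```

View pics/comp.png

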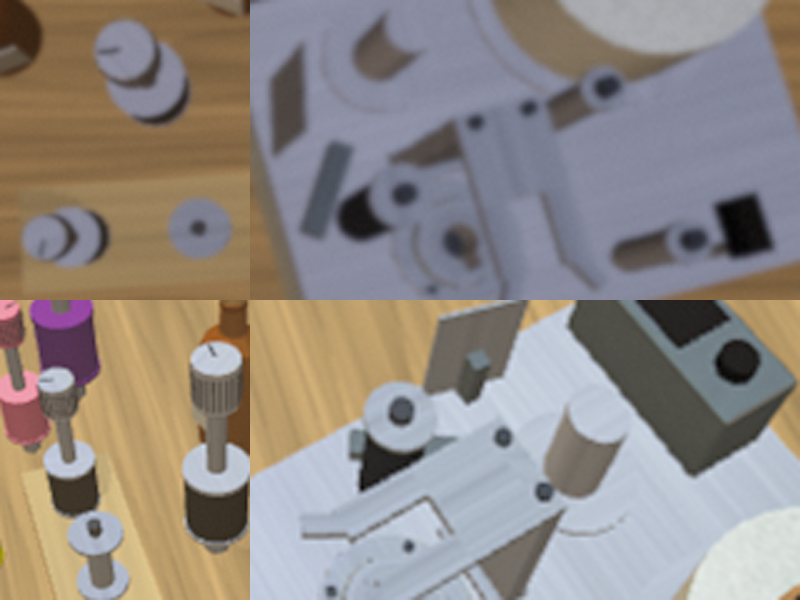

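The smaller grey roller in the stand is confirmed (its knob is about half the size of the bench one's), and its index line points to about image-down, i.e. -x. In the labeller, the bridge slot opens to the front, with the hub ring visible underneath at top pixel ~(428,202).

```bash
python3 - <<'E'
from h import *
c=get_calibration("top"); print({k:v for k,v in c.items() if k!="T"}, np.round(c["T"],3))
def tri(a,b):
    A=[];B=[]
    M=np.zeros((3,3));v=np.zeros(3);rs=[]
    for n,p in (("top",a),("side",b)):
        o,d=ray(n,p);d/=np.linalg.norm(d);P=np.eye(3)-np.outer(d,d);M+=P;v+=P@o;rs.append((o,P))
    x=np.linalg.solve(M,v);return x.round(4),[round(float(np.linalg.norm(P@(x-o)))*1e3,1) for o,P in rs]
print("screws",tri((433.1,166.6),(365.9,311.1)),tri((448.7,162.4),(378.2,327.3)))
for p in ((433.1,166.6),(448.7,162.4)): print(onz("top",p,.202))
for p in ((365.9,311.1),(378.2,327.3)): print(onz("side",p,.202))
# knob top centre
kt=(180+46/2.5,160+237/2.5); ks=(200+57/2.5,120+(380-300)/2.5)
print("knob",kt,ks,tri(kt,ks),onz("top",kt,.198),onz("side",ks,.198))
print("index dir", onz("top",(180+40/2.5,160+255/2.5),.198)-onz("top",kt,.198))
hb=(365+(460-250)/3.333,130+240/3.333); print("hub",onz("top",hb,.09))
c=cal("wrist"); o=get_obs(); Rt=R.from_quat(o["tool_rot"]).as_matrix()
print("wrist f",c[0],"cam in tool",Rt.T@(c[3][:3,3]-o["position"]),(Rt.T@c[3][:3,:3]).round(3), "tool axes",Rt.round(3))
E
```

```text
{'vertical_fov': 54.11836375558184, 'cx': 282.9538921238929, 'cy': 210.24307667498744} [[-0.016 -0.994  0.105  0.453]
 [-1.     0.016  0.002  0.184]
 [-0.004 -0.105 -0.994  0.926]
 [ 0.     0.     0.     1.   ]]
screws (array([ 0.6051, -0.0848,  0.2014]), [0.6, 0.6]) (array([ 0.6126, -0.1134,  0.2008]), [0.7, 0.7])
[ 0.60437667 -0.08438405  0.202     ]
[ 0.61156347 -0.11270575  0.202     ]
[ 0.60548842 -0.08501452  0.202     ]
[ 0.6129095  -0.11383251  0.202     ]
knob (198.4, 254.8) (222.8, 152.0) (array([0.4555, 0.3361, 0.1965]), [1.5, 1.5]) [0.45399534 0.33586621 0.198     ] [0.45687785 0.33428585 0.198     ]
index dir [-0.01253369  0.00415149  0.        ]
hub [ 0.55418826 -0.11149427  0.09      ]
wrist f 350.2976592247564 cam in tool [ 6.78556040e-02  5.08980059e-05 -1.39711875e-01] [[ 0.001 -0.969 -0.247]
 [ 1.     0.     0.002]
 [-0.002 -0.247  0.969]] tool axes [[ 0.974  0.227  0.   ]
 [ 0.227 -0.974 -0.   ]
 [ 0.     0.    -1.   ]]
```

```bash
for i in 1; do
python3 -m inch '[0.31,-0.27,0,0,0,0, 0.62,-0.54,0,0,0,0, 0.93,-0.81,0,0,0,0]' 87
python3 -m inch '[0.31,-0.27,0,0,0,0, 0.62,-0.54,0,0,0,0, 0.93,-0.81,0,0,0,0]' >/dev/null
python3 -m inch '[0.31,-0.27,0,0,0,0, 0.62,-0.54,0,0,0,0, 0.93,-0.81,0,0,0,0]'
python3 -m inch '[0.31,-0.27,0,0,0,0, 0.62,-0.54,0,0,0,0, 0.93,-0.81,0,0,0,0]' >/dev/null
python3 -m inch '[0.31,-0.27,0,0,0,0, 0.62,-0.54,0,0,0,0, 0.93,-0.81,0,0,0,0]' >/dev/null
python3 -m inch '[0.31,-0.27,0,0,0,0, 0.62,-0.54,0,0,0,0, 0.93,-0.81,0,0,0,0, 0.93,-0.81,0,0,0,0, 0.93,-0.81,0,0,0,0]'
done
python3 - <<'E'
from h import *
c=cal("wrist"); im=camera("wrist"); np.save("w1.npy",np.array([c[0],c[1],c[2],*c[3].ravel()])); save("w1r",im)
save("w1",cv2.resize(im,(800,600),interpolation=cv2.INTER_CUBIC))
print("hub",proj("wrist",(.5555,-.113,.09),c),"mouth",proj("wrist",(.512,-.1244,.2),c))
E
```

```text
time: 1.25
position: [0.1997, -0.528, 0.2443]
tool_rot: [0.994, 0.113, 0.0, -0.0]
ft_force: [1.0, 0.8, 0.3]
grip_width: 0.0873
grip_force: 0.0
time: 1.75
position: [0.3158, -0.3675, 0.2448]
tool_rot: [0.993, 0.114, 0.0, 0.0]
ft_force: [-0.2, 0.1, -0.3]
grip_width: 0.0871
grip_force: 0.0
time: 2.67
position: [0.489, -0.1274, 0.2446]
tool_rot: [0.993, 0.116, 0.0, 0.0]
ft_force: [-1.3, 0.1, -0.9]
grip_width: 0.087
grip_force: 0.0
hub [278.4511053  122.59446515] mouth [281.20093557 208.14520796]
```

View pics/w1.png

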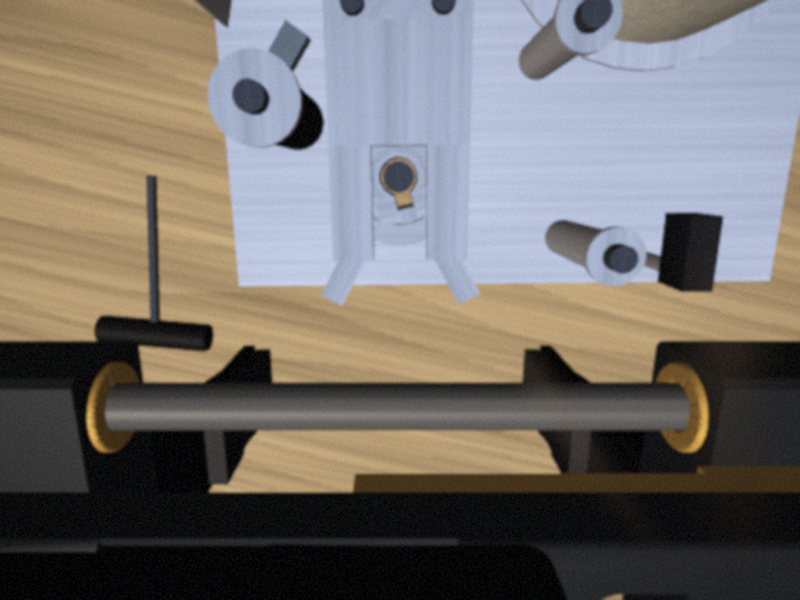

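The wrist picture shows the bore at (398,175)/800 = (278.6,122.5), exactly where predicted. The keyway runs from it to (405,207)/800, slightly right of image-down. Screws are at (352,3) and (443,4).

```bash
python3 - <<'E'
from h import *
v=np.load("w1.npy"); c=(v[0],v[1],v[2],v[3:].reshape(4,4)); im=cv2.imread("pics/w1r.png")
hsv=cv2.cvtColor(im,cv2.COLOR_BGR2HSV)[95:160,262:298]; g=im[95:160,262:298].max(2)
dark=(g<125)|(hsv[:,:,1]>80)
n,l,s,ce=cv2.connectedComponentsWithStats(dark.astype(np.uint8)); 
for i in range(1,n):
    if s[i,4]>20: print(s[i],ce[i]+[262,95])
big=1+np.argmax(s[1:,4]); ys,xs=np.nonzero(l==big)
for y in range(l.shape[0]): print("".join("#" if a==big else "." for a in l[y])) if (l[y]==big).any() else 0
P=np.array([onz("wrist",(x+262,y+95),.09,c)[:2] for x,y in zip(xs,ys)])
# fit hub centre+keyway angle: maximise overlap
from scipy.optimize import minimize
px=np.array([[x,y] for y in range(95,160) for x in range(262,298)]); W=np.array([onz("wrist",p,.09,c)[:2] for p in px]); m=(l==big)[px[:,1]-95,px[:,0]-262]
def cost(p):
    d=W-p[:2]; r=np.hypot(*d.T); u=np.array([np.cos(p[2]),np.sin(p[2])]); a=d@u; b=np.abs(d@[-u[1],u[0]])
    sd=np.minimum(r-.011, np.maximum(np.maximum(b-.005,a-.018),-a)); 
    return np.sum((1/(1+np.exp(np.clip(sd/.0005,-50,50)))-m)**2)
best=min((minimize(cost,[.5555,-.113,a],method="Nelder-Mead",options=dict(xatol=1e-5,fatol=1e-4)) for a in np.arange(2.4,4.4,.2)),key=lambda r:r.fun)
print(best.x,np.degrees(best.x[2]),best.fun,m.sum())
E
```

```text
[  4  15  26  37 555] [278.52792793 126.49369369]
...............#....................
...........####.....................
..........#...#.....................
.........#...########...............
.......################.............
.......#################............
......###################...........
.....#####################..........
.....######################.........
.....######################.........
....#.######################........
....########################........
....#.#######################.......
....#.########################......
....#.########################......
....#.#######################.......
....#..#####################.#......
....########################........
.....######################.#.......
......####################.#........
......###################...........
.......#################............
.......#################............
........##############..............
..........####.####..###............
...........###.#########............
.............#.##########...........
................#########...........
................#########...........
................#########...........
................#########...........
.................#########..........
.................##########.........
.................##########.........
................###########.........
................#######.............
.................##.................
[ 0.5542202  -0.11280508  3.65129005] 209.20350948398885 108.9507690503852 555
```

```bash

python3 -m inch '[0,-0.45,-0.06,0,0,0, 0.01,-0.98,-0.12,0,0,0]' 87 >/dev/null
python3 -m inch '[0.01,-0.5,-0.06,0,0,0, 0.02,-0.99,-0.12,0,0,0]' >/dev/null
python3 -m inch '[0.01,-0.5,-0.06,0,0,0, 0.02,-0.99,-0.12,0,0,0]' >/dev/null
python3 -m inch '[0.01,-0.5,-0.06,0,0,0, 0.02,-0.99,-0.12,0,0,0]' >/dev/null
python3 -m inch '[0.01,-0.5,-0.06,0,0,0, 0.02,-0.99,-0.12,0,0,0]' >/dev/null
python3 -m inch '[0.01,-0.4,-0.06,0,0,0.05, 0.02,-0.8,-0.12,0,0,0.1, 0.02,-0.99,-0.12,0,0,0.148,0.02,-0.99,-0.12,0,0,0.148,0.02,-0.99,-0.12,0,0,0.148]'
python3 - <<'E'
from h import *
c=cal("wrist"); im=camera("wrist"); np.save("w2.npy",np.array([c[0],c[1],c[2],*c[3].ravel()])); save("w2r",im)
print(get_obs()["q"])
save("w2",cv2.resize(im,(800,600),interpolation=cv2.INTER_CUBIC))
print("knob top",proj("wrist",(.4552,.3355,.198),c))
E
```

```text
time: 3.97
position: [0.3897, 0.3334, 0.3019]
tool_rot: [1.0, -0.001, -0.0, 0.001]
ft_force: [0.4, 0.3, 0.4]
grip_width: 0.0875
grip_force: 0.0
[ 4.88877308e-01  3.07360131e-01  1.63774612e+00 -9.75103521e-04
  1.19761308e+00  2.06344259e+00]
knob top [273.72031168 126.55824015]
```

View pics/w2.png

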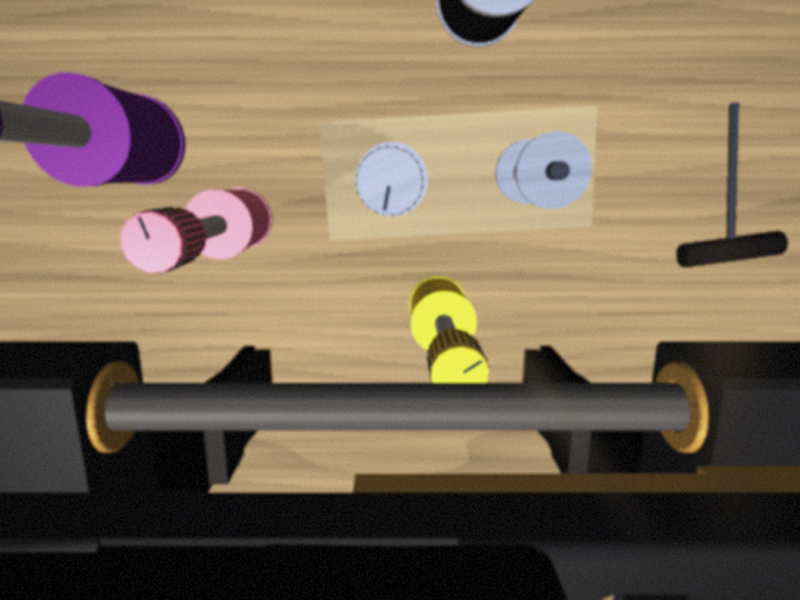

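The wrist picture shows the knob at (391,179)/800, with its index line running to (386,209)/800. That is about 8° left of image-down, so the key points almost along -x.

```bash
python3 - <<'E'
from h import *
v=np.load("w2.npy"); c=(v[0],v[1],v[2],v[3:].reshape(4,4)); im=cv2.imread("pics/w2r.png")
x0,y0,x1,y1=245,97,303,155; s=im[y0:y1,x0:x1]; hsv=cv2.cvtColor(s,cv2.COLOR_BGR2HSV)
blu=(s[:,:,0].astype(int)-s[:,:,2]>-5).astype(np.uint8)   # knob is bluish grey, wood is not
cn=max(cv2.findContours(blu,cv2.RETR_EXTERNAL,cv2.CHAIN_APPROX_NONE)[0],key=cv2.contourArea)
e=cv2.fitEllipse(cn); ce=np.array(e[0])+[x0,y0]; print("ellipse",ce,e[1])
K=onz("wrist",ce,.198,c); print("knob",K)
g=s.max(2).astype(int); yy,xx=np.nonzero(g<130); q=np.c_[xx+x0,yy+y0]; q=q[np.hypot(*(q-ce).T)<20]
W=np.array([onz("wrist",p,.198,c)[:2] for p in q]); m=W.mean(0); u=np.linalg.svd(W-m)[2][0]; d=m-K[:2]
print(len(q),"dir via centre",np.degrees(np.arctan2(d[1],d[0])),"via axis",np.degrees(np.arctan2(u[1],u[0])),W[:,0].min()-K[0])
o=get_obs()["position"]; print("delta",K-o, o)
E
```

```text
ellipse [273.80789757 124.78917122] (49.245513916015625, 50.92405700683594)
knob [0.45635955 0.33543584 0.198     ]
19 dir via centre 164.2528955104349 via axis 167.87596663649742 -0.012739367798482337
delta [ 0.06655236  0.00264299 -0.10376488] [0.38980719 0.33279285 0.30176488]
```

```bash

python3 -m inch '[0.4,-0.03,0.3,0,0,0, 0.83,-0.033,0.6,0,0,0, 0.83,-0.033,0.6,0,0,0, 0.83,-0.033,0.6,0,0,0]' 60
python3 -m inch '[0,0,0.3,0,0,0, 0,0,0.6,0,0,0, 0,0,0.86,0,0,0, 0,0,0.86,0,0,0, 0,0,0.86,0,0,0, 0,0,0.86,0,0,0]' 
python3 -m inch '[0,0,0,0,0,0, 0,0,0,0,0,0, 0,0,0,0,0,0, 0,0,0,0,0,0, 0,0,0,0,0,0, 0,0,0,0,0,0, 0,0,0,0,0,0, 0,0,0,0,0,0]' 20 45
```

```text
time: 4.35
position: [0.4571, 0.3339, 0.2514]
tool_rot: [1.0, -0.004, -0.002, 0.001]
ft_force: [-0.7, -0.0, 1.0]
grip_width: 0.068
grip_force: 0.0
time: 4.85
position: [0.4566, 0.3365, 0.187]
tool_rot: [1.0, -0.002, 0.001, -0.001]
ft_force: [0.3, 0.3, 0.4]
grip_width: 0.0601
grip_force: 0.0
time: 5.52
position: [0.4561, 0.3368, 0.1855]
tool_rot: [1.0, -0.002, 0.0, -0.0]
ft_force: [-1.2, -0.2, 2.5]
grip_width: 0.0309
grip_force: 45.0
```

```bash

python3 -m inch '[0,0,-0.3,0,0,0, 0,0,-0.6,0,0,0, 0,0,-0.9,0,0,0]'
python3 -m inch '[0,0,-0.4,0,0,0, 0,0,-0.9,0,0,0, 0,0,-0.9,0,0,0]'
python3 -m inch '[0.01,0.4,0,0,0,0, 0.02,0.8,0,0,0,0, 0.02,0.98,0,0,0,0]' >/dev/null
python3 -m inch '[0.01,0.4,0,0,0,0, 0.02,0.8,0,0,0,0, 0.02,0.98,0,0,0,0]' >/dev/null
python3 -m inch '[0.01,0.4,0,0,0,0, 0.02,0.8,0,0,0,0, 0.02,0.98,0,0,0,0]' >/dev/null
python3 -m inch '[0.01,0.4,0,0,0,0, 0.02,0.8,0,0,0,0, 0.02,0.98,0,0,0,0]' >/dev/null
python3 -m inch '[0.01,0.4,0,0,0,0, 0.02,0.8,0,0,0,0, 0.02,0.98,0,0,0,0]' >/dev/null
python3 -m inch '[0.01,0.4,0,0,0,0, 0.02,0.8,0,0,0,0, 0.02,0.98,0,0,0,0, 0.02,0.98,0,0,0,0, 0.02,0.98,0,0,0,0]'
python3 - <<'E'
from h import *
a=camera("wrist"); b=camera("side"); t=camera("top"); save("w3r",a); save("s3r",b); save("t3r",t)
print(get_obs()["q"].round(2) if hasattr(get_obs()["q"],"round") else get_obs()["q"])
A=cv2.resize(a,(400,300)); T=cv2.resize(t,(400,300)); B=cv2.resize(b[200:410,180:460],(400,300),interpolation=cv2.INTER_CUBIC)
save("m3",np.vstack([np.hstack([A,B]),np.hstack([T,T*0])]))
E
```

```text
time: 5.77
position: [0.4547, 0.336, 0.2561]
tool_rot: [1.0, -0.002, -0.002, 0.001]
ft_force: [0.3, 0.4, -5.2]
grip_width: 0.031
grip_force: 45.0
time: 6.02
position: [0.4591, 0.3384, 0.336]
tool_rot: [1.0, -0.002, 0.006, -0.003]
ft_force: [3.5, 1.0, -2.8]
grip_width: 0.0307
grip_force: 45.0
time: 7.68
position: [0.4628, -0.1339, 0.3276]
tool_rot: [1.0, -0.003, -0.002, -0.001]
ft_force: [-0.1, 0.7, -4.3]
grip_width: 0.0312
grip_force: 45.0
[-0.51  0.23  1.67  0.    1.24  1.06]
```

View pics/m3.png

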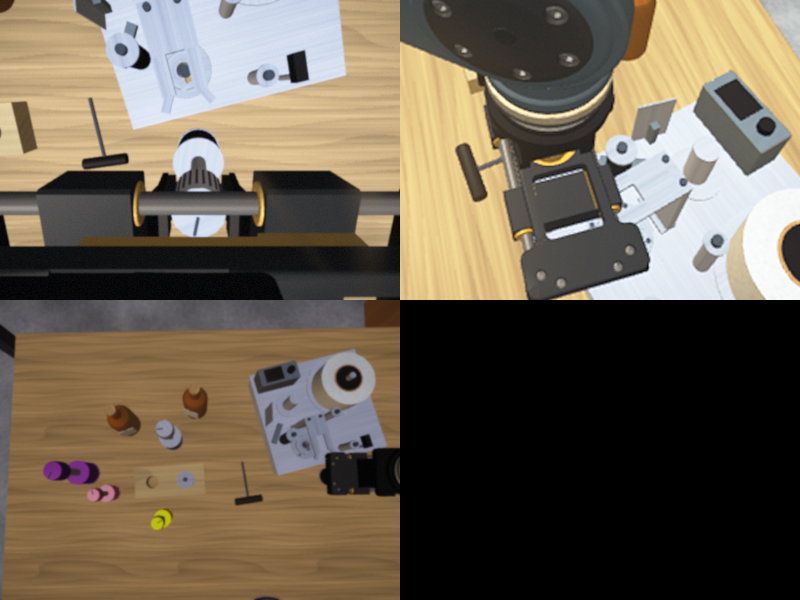

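The roller is held upright, the stand hole is empty, and the other things are where they were; the slot mouth is ahead of the roller. I'll lower and slide it in.

```bash

python3 -m inch '[0.02,0,0.3,0,0,0, 0.04,0.0,0.6,0,0,0, 0.04,0,0.69,0,0,0, 0.04,0,0.69,0,0,0, 0.04,0,0.69,0,0,0]'
python3 -m inch '[0.12,-0.03,0,0,0,0, 0.24,-0.06,0,0,0,0, 0.36,-0.09,0,0,0,0, 0.48,-0.12,0,0,0,0, 0.5,-0.12,0,0,0,0, 0.5,-0.12,0,0,0,0]'
```

```text
time: 8.25
position: [0.4671, -0.1331, 0.2742]
tool_rot: [1.0, -0.001, -0.0, -0.0]
ft_force: [0.1, -0.6, -3.3]
grip_width: 0.0309
grip_force: 45.0
time: 8.75
position: [0.5082, -0.1242, 0.2742]
tool_rot: [1.0, -0.001, 0.0, 0.0]
ft_force: [-0.3, -0.3, -5.2]
grip_width: 0.031
grip_force: 45.0
```

```bash

python3 -m inch '[0.1,-0.02,0.02,0,0,0, 0.2,-0.05,0.025,0,0,0, 0.3,-0.07,0.025,0,0,0, 0.4,-0.1,0.025,0,0,0, 0.5,-0.12,0.025,0,0,0, 0.575,-0.14,0.025,0,0,0, 0.575,-0.14,0.025,0,0,0, 0.575,-0.14,0.025,0,0,0]'
python3 - <<'E'
from h import *
c=cal("wrist"); a=camera("wrist"); save("w4r",a); o=get_obs(); print(o["position"],o["ft_force"],o["moment"],R.from_quat(o["tool_rot"]).as_rotvec())
B=cv2.resize(camera("side")[220:370,250:450],(400,300),interpolation=cv2.INTER_CUBIC); save("m4",np.hstack([cv2.resize(a,(400,300),interpolation=cv2.INTER_AREA),B]))
E
```

```text
time: 9.42
position: [0.5532, -0.1131, 0.2718]
tool_rot: [1.0, -0.002, -0.0, -0.0]
ft_force: [-0.6, 0.3, -5.3]
grip_width: 0.0309
grip_force: 45.0
[ 0.5527896  -0.11311039  0.27180575] [-0.51571411 -0.20898912 -4.48381579] [0.05487471 0.03045715 0.00916185] [-3.14142648e+00  5.19484672e-03  1.84488103e-03]
```

View pics/m4.png

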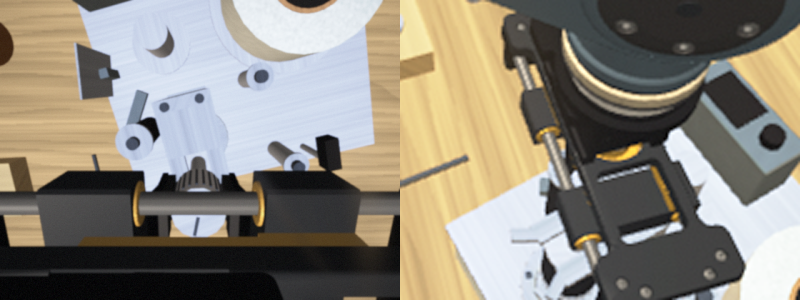

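```bash

python3 -m inch '[0.014,0,0.03,0,0,0, 0.014,0,0.06,0,0,0, 0.014,0,0.09,0,0,0, 0.014,0,0.11,0,0,0, 0.014,0,0.11,0,0,0, 0.014,0,0.11,0,0,0]'
python3 -m inch '[0,0,0.03,0,0,0, 0,0,0.06,0,0,0, 0,0,0.09,0,0,0, 0,0,0.1,0,0,0, 0,0,0.1,0,0,0, 0,0,0.1,0,0,0]'
```

```text
time: 10.02
position: [0.554, -0.1133, 0.263]
tool_rot: [1.0, -0.002, -0.0, -0.0]
ft_force: [0.5, 0.5, -4.8]
grip_width: 0.0312
grip_force: 45.0
time: 10.52
position: [0.5542, -0.1133, 0.2551]
tool_rot: [1.0, -0.002, -0.0, -0.0]
ft_force: [0.4, 0.4, -5.0]
grip_width: 0.0311
grip_force: 45.0
```

The shaft is in the bore without lateral force. Now I turn it towards the keyway and press lightly.

```bash

python3 -m inch '[0,0,0,0,0,-0.07, 0,0,0,0,0,-0.14, 0,0,0,0,0,-0.21, 0,0,0,0,0,-0.28, 0,0,0,0,0,-0.28, 0,0,0,0,0,-0.28]'
python3 -m inch '[0,0,0.01,0,0,0, 0,0,0.02,0,0,0, 0,0,0.03,0,0,0, 0,0,0.04,0,0,0, 0,0,0.04,0,0,0, 0,0,0.04,0,0,0]'
```

```text
time: 11.02
position: [0.5543, -0.1133, 0.2553]
tool_rot: [0.977, 0.215, 0.0, 0.0]
ft_force: [0.4, 0.5, -5.9]
grip_width: 0.0306
grip_force: 45.0
time: 11.52
position: [0.5549, -0.1133, 0.2531]
tool_rot: [0.976, 0.216, 0.001, 0.0]
ft_force: [-0.0, 1.6, 4.3]
grip_width: 0.0311
grip_force: 45.0
```

```bash

python3 -m inch '[0,0,0.005,0,0,-0.02, 0,0,0.005,0,0,-0.04, 0,0,0.005,0,0,-0.06, 0,0,0.005,0,0,-0.08, 0,0,0.005,0,0,-0.1, 0,0,0.005,0,0,-0.1]'
python3 -m inch '[0,0,0,0,0,-0.01, 0,0,0,0,0,-0.02, 0,0,0,0,0,-0.03, 0,0,0,0,0,-0.04]'
python3 -m inch '[0,0,0,0,0,-0.01, 0,0,0,0,0,-0.02, 0,0,0,0,0,-0.03, 0,0,0,0,0,-0.04]'; python3 -c "
from h import *; o=get_obs(); print(o['moment'],o['position'],o['ft_force'])"
```

```text
time: 12.02
position: [0.5544, -0.1132, 0.252]
tool_rot: [0.956, 0.293, 0.0, 0.0]
ft_force: [-0.2, 0.2, -4.3]
grip_width: 0.0312
grip_force: 45.0
time: 12.35
position: [0.5539, -0.1133, 0.2508]
tool_rot: [0.946, 0.323, -0.001, -0.0]
ft_force: [-0.1, -0.3, -4.5]
grip_width: 0.031
grip_force: 45.0
time: 12.68
position: [0.5541, -0.1132, 0.2515]
tool_rot: [0.936, 0.352, -0.0, -0.0]
ft_force: [-0.1, 0.3, -4.1]
grip_width: 0.0308
grip_force: 45.0
[ 0.04839253 -0.06597375 -0.03236695] [ 0.55407738 -0.113242    0.2515183 ] [-0.05682962  0.3415685  -4.142562  ]
```

```bash

python3 -m inch '[0,0,0.01,0,0,0, 0,0,0.02,0,0,0, 0,0,0.03,0,0,0, 0,0,0.03,0,0,0]'
python3 -c "
from h import *; o=get_obs(); print(o['moment'],o['position'],o['ft_force'])"
```

```text
time: 13.02
position: [0.5541, -0.1133, 0.2491]
tool_rot: [0.936, 0.352, -0.0, -0.0]
ft_force: [0.0, 0.8, -5.1]
grip_width: 0.0313
grip_force: 45.0
[ 0.03831736 -0.09503715  0.00512706] [ 0.55413096 -0.11326551  0.24905375] [ 0.02112582  0.76966204 -5.1445458 ]
```

```bash

python3 -m inch '[0,0,0.02,0,0,0, 0,0,0.04,0,0,0, 0,0,0.06,0,0,0, 0,0,0.075,0,0,0, 0,0,0.075,0,0,0]' - 60
python3 -m inch '[0,0,0.02,0,0,0, 0,0,0.04,0,0,0, 0,0,0.06,0,0,0, 0,0,0.08,0,0,0, 0,0,0.08,0,0,0]'
python3 -m inch '[0,0,0.01,0,0,0, 0,0,0.02,0,0,0, 0,0,0.025,0,0,0, 0,0,0.025,0,0,0, 0,0,0.025,0,0,0]'
```

```text
time: 13.43
position: [0.5544, -0.1133, 0.2437]
tool_rot: [0.936, 0.352, 0.0, 0.0]
ft_force: [-0.1, 0.9, -1.8]
grip_width: 0.0305
grip_force: 60.0
time: 13.85
position: [0.5545, -0.1133, 0.2373]
tool_rot: [0.936, 0.352, 0.0, 0.0]
ft_force: [-0.9, 1.4, 4.7]
grip_width: 0.0306
grip_force: 60.0
time: 14.27
position: [0.5546, -0.1133, 0.2358]
tool_rot: [0.936, 0.352, 0.001, 0.0]
ft_force: [-1.3, 1.7, 6.9]
grip_width: 0.0312
grip_force: 60.0
```

```bash

python3 -m inch '[0,0,0.005,0,0,0, 0,0,0.01,0,0,0, 0,0,0.01,0,0,0, 0,0,0.01,0,0,0]'
python3 -m inch '[0,0,0.005,0,0,0, 0,0,0.01,0,0,0, 0,0,0.01,0,0,0, 0,0,0.01,0,0,0]'; python3 -c "
from h import *; o=get_obs(); print(o['moment'],o['position'],o['ft_force'])"
```

```text
time: 14.6
position: [0.5548, -0.1132, 0.2357]
tool_rot: [0.936, 0.352, 0.001, 0.001]
ft_force: [-1.7, 2.0, 9.9]
grip_width: 0.0307
grip_force: 60.0
time: 14.93
position: [0.5549, -0.1132, 0.2357]
tool_rot: [0.936, 0.352, 0.001, 0.001]
ft_force: [-3.2, 2.6, 14.9]
grip_width: 0.0309
grip_force: 60.1
[ 0.6567793   0.75709145 -0.06851507] [ 0.55485361 -0.11317249  0.23566499] [-3.24951344  2.63539313 14.89793801]
```

```bash

python3 -m inch '[0,0,0.004,0,0,0, 0,0,0.004,0,0,0, 0,0,0.004,0,0,0, 0,0,0.004,0,0,0, 0,0,0.004,0,0,0, 0,0,0.004,0,0,0, 0,0,0.004,0,0,0, 0,0,0.004,0,0,0]'
python3 - <<'E'
from h import *
a=camera("wrist"); b=camera("side"); t=camera("top"); 
save("m5",np.vstack([np.hstack([cv2.resize(a,(400,300),interpolation=cv2.INTER_AREA),cv2.resize(a[200:350,180:380],(400,300),interpolation=cv2.INTER_CUBIC)]),np.hstack([cv2.resize(b,(400,300),interpolation=cv2.INTER_AREA),cv2.resize(t,(400,300),interpolation=cv2.INTER_AREA)])]))
E
```

```text
time: 15.6
position: [0.5549, -0.1131, 0.2357]
tool_rot: [0.936, 0.352, 0.001, 0.001]
ft_force: [-3.5, 3.4, 15.6]
grip_width: 0.0307
grip_force: 60.1
```

View pics/m5.png

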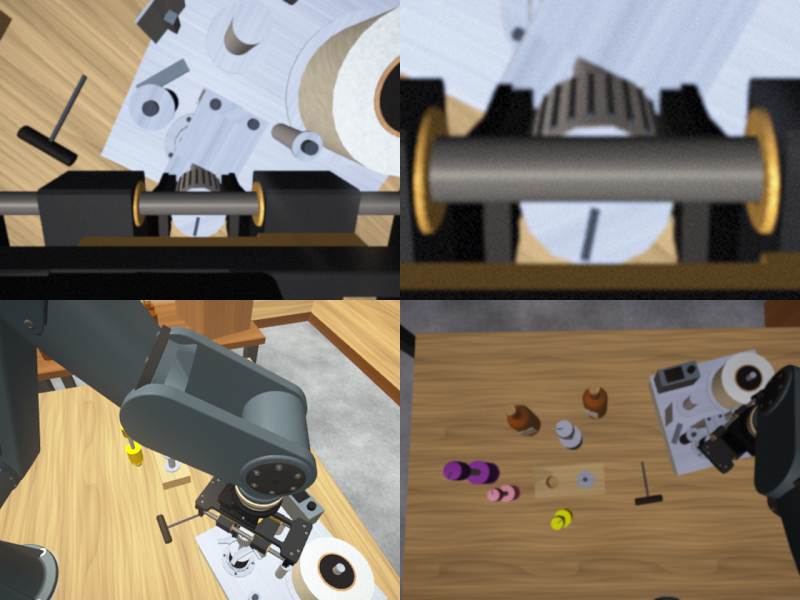

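The knob is gripped level with its index line unchanged relative to the fingers, so the grip hasn't slipped. It is seated at the hard stop (tip ≈60 mm above the bench), and everything else is undisturbed.

```bash
python3 -c "
from rig import *; print(hand_in())"
```

```text
the job is handed in; nothing more can be done
None
```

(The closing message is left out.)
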